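Put the test arbor away in the fork rack

ROBOT

A 7-joint arm with a two-finger parallel gripper is mounted at the origin on the work surface. World frame = base frame: x ahead of the robot, y to its left, z up, the work surface at z = 0. Lengths are in m, angles in rad, forces in N, time in s.
With the tool pointing down it reaches from about 0.35 to 0.9 m from the base axis. Payload 7.2 kg.
Tool frame: the origin (TCP) lies on the centre line of the jaws, within the pads' length; the fingertips stand bot.tcp_to_tips ahead of it and the grasp point (between the pads) lies 3 mm ahead of it (bot.tcp_to_tips is the distance from the TCP to the fingertips, in m); z points along the fingers, y is the direction in which the jaws open and shut (so a half turn about z gives the same grasp; the last joint's range is limited). The gripper opens to 88 mm and grips with 3 to 60 N. Pads are 20 mm wide; open, the fingers measure 115 mm over their backs; the gripper's body (75 mm by 178 mm) begins 61 mm behind the grasp point.
Start: joints at [-1.246, 0.411, -0.013, 1.596, 0.006, 1.134, -0.082], TCP at [0.239, 0.577, 0.245] pointing down, gripper open.
Joint ranges: [-2.95, 2.95], [-0.29, 1.99], [-1.47, 1.44], [0.14, 2.54], [-1.03, 4.17], [0.13, 1.85], [-2.86, 2.86]. Speed limits (rad/s): [2.39, 2.39, 3.01, 3.01, 3.14, 3.14, 3.14].

INTERFACE

Orientations are given as [roll, pitch, yaw] about the fixed x, y, z axes, in that order (R = Rz(yaw) Ry(pitch) Rx(roll)).
In Python, from bench import status, eyes, workorder, bot gives the robot as it stands.
- The arm moves only by the tool carry_out, never from a script. Its argument "plan" is a list that holds one entry, the list of rows, each a list of 7 numbers: the turn, a rotation vector about the world's x, y, z in degrees, then the shift along the world's x, y, z in m, then the opening, from 0 (shut) to 1 (fully open). A call has 1 to 20 rows; each row is the pose to reach, as a shift and turn from the pose commanded when the call began; what a row does not reach only later rows make up. A row lasts 1/10 s, in which the tool goes at most 50 mm and 8.59 degrees, less where a joint would pass 70% of its speed; a pose out of reach is approached as far as the arm can. A call with a gripper value outside its range is refused whole. The fingers move at their own pace and stop on an object; the grip force is fixed at half the most. Time passes only in rows, so rows that repeat a pose let the fingers close. It gives the time, the measured TCP pose, the force and the opening at its end, in the units of the state.
- status.read_state(): the state, without advancing time (a new reading comes with each control period).
- eyes.camera(name): name is "scene" or "top"; returns the picture (420x560x3 uint8, red, green, blue); there is no depth.
- eyes.get_calibration(name): a dict with "fovy" (degrees; the focal length in pixels is half the picture's height over the tangent of half this angle, whatever the lens; pixels are square), "cx", "cy" (the principal point, pixels), "dist" ([k1, k2, p1, p2, k3] as OpenCV has them; the pictures are not rectified), "world_from_camera" (4x4, takes a point from camera to world coordinates). Camera axes: x right, y up, looking along -z (the intrinsics and any distortion apply to the point x, -y, -z); pixel columns grow to the right and rows downward; lengths in m; the calibration is good to about 2 mm. A picture is of the moment at which its call begins. get_calibration takes no time and is no camera call.
- workorder.job_done(): hands the job in, once; it reports no verdict.
The state is a dict: "time_s": time; "joint_pos": joint angles; "qvel": joint speeds; "tau": joint torques, N m; "ee_pos": TCP position; "eef_rot": TCP orientation; "ft_force": force on the tool from outside, world axes, zero at the start; "moment": the same for the moment, N m; "opening": finger opening in m.
Only numpy, scipy, OpenCV 4.12 (cv2) and the standard library are available. Lean on these libraries where they do the work, as an engineer would, in place of code of your own. Each camera call takes 0.05 s, during which the arm holds its last target.

TASK

Put the large steel arbor that stands on the bench away in the fork rack: slide its neck through the mouth of the one empty slot, in to the slot's inner end, and let it hang there upright by its collar. The two arbors already hanging in the rack must stay hanging.

Things in the scene. Friction and masses are not known exactly. Their poses are not given: they have to be found in the camera images.
- arbor: the steel arbor standing on the bench with a 52 mm collar (near it a smaller arbor, 36 mm collar, and a plug gauge, no collar). Round, 153 mm tall, about 0.45 kg. Origin at centre of underside, z up its axis. Body 44 mm diameter from 0 to 50 mm up, neck 16 mm from 50 to 90, collar 52 mm from 90 to 98, stem 20 mm (to hold) from 98 to 153. Only the neck fits the slot
- free_slot: the empty slot of the fixed fork rack's three (100 mm apart along y). Origin: plate top, 140 mm above bench, on the axis of an arbor hanging home. x points into the slot, z up. Plate 12 mm thick, open beneath, nothing on it but hanging arbors. Slot 28 mm wide from x = -45 mm to its inner end at +9; before it pointed teeth (tips at x = -67 to -81, 36 to 50 mm aside) make a wide mouth
- hung_a: a loose steel arbor already hanging by its collar in another slot; same neck, collar and stem as the arbor to be put away, stem top 63 mm above the plate; origin at the centre of its underside, 90 mm below the plate's top, z up its axis. It must stay hanging
- hung_b: a loose steel arbor already hanging by its collar in another slot; same neck, collar and stem as the arbor to be put away, stem top 63 mm above the plate; origin at the centre of its underside, 90 mm below the plate's top, z up its axis. It must stay hanging
Not all that is in view belongs to the job. What is shaped like the arbor but blue or orange is not meant.

How it is judged:
By the outcome, as a careful person would: the job done as asked, in the order asked, and still so for the second after the job is handed in, with the robot touching nothing.
It also fails if it takes over 64 s, if anything falls off the work surface, if the arm or the gripper's body presses on something with over 40 N, if the wrist force passes 120 N, or if a joint passes its speed limit or range.

## Working session

There is one attempt and no reset: what is moved stays moved. The work goes in short steps, Python scripts to look and compute and a tool call to move; the robot and the scene stay as the last step left them, time stands still between calls to the robot, and variables do not carry over. Pictures are saved under pics/ and viewed, and the job is handed in when it is done.

Besides the shell and the picture viewer there is one more tool, called after ">>>" as name(argument=value, ...), one argument or row to a line, values as JSON. carry_out: Moves the arm, as the interface text tells. Its arguments: {"type":"object","properties":{"plan":{"type":"array","items":{"type":"array","items":{"type":"array","items":{"type":"number"}}}}},"required":["plan"]}

```bash
mkdir -p pics
cat > h.py <<'E'
import numpy as np, cv2
from bench import status, eyes, workorder, bot
def snap(n,f):
    im=eyes.camera(n); cv2.imwrite('pics/'+f,im[:,:,::-1]); return im
def cal(n):
    c=eyes.get_calibration(n); f=210/np.tan(np.radians(c['fovy'])/2)
    K=np.array([[f,0,c['cx']],[0,f,c['cy']],[0,0,1]]); return K,np.array(c['dist'],float),np.array(c['world_from_camera'])
def ray(n,px):
    K,d,T=cal(n); u=cv2.undistortPoints(np.array([[px]],float),K,d)[0,0]
    return T[:3,3],T[:3,:3]@np.array([u[0],-u[1],-1])
def onz(n,px,z):
    o,v=ray(n,px); return o+v*(z-o[2])/v[2]
def proj(n,P):
    K,d,T=cal(n); p=(np.atleast_2d(P)-T[:3,3])@T[:3,:3]; p=p*[1,-1,-1]
    return cv2.projectPoints(p,np.zeros(3),np.zeros(3),K,d)[0][:,0]
E
python3 - <<'E'
from h import *
for n in('scene','top'):
    im=snap(n,n+'0.png'); K,d,T=cal(n); print(n,K[0,0],d,T.round(3).tolist())
print(status.read_state(), bot.tcp_to_tips)
E
```

```text
scene 428.15813254467685 [-0.07989927  0.          0.          0.          0.        ] [[-0.033, -0.755, 0.655, 1.146], [0.999, -0.02, 0.028, -0.065], [-0.008, 0.656, 0.755, 0.825], [0.0, 0.0, 0.0, 1.0]]
top 518.9874929945541 [-0.1950036  0.         0.         0.         0.       ] [[0.028, 0.997, -0.078, 0.404], [-1.0, 0.027, -0.01, -0.083], [-0.008, 0.078, 0.997, 1.428], [0.0, 0.0, 0.0, 1.0]]
{'time_s': 0.1, 'joint_pos': array([-1.24618859,  0.41186051, -0.01270327,  1.5969417 ,  0.00559985,
        1.13432501, -0.08221909]), 'qvel': array([-0.00042812, -0.00232447,  0.00016404, -0.00145488,  0.00010411,
       -0.00218601, -0.00042661]), 'tau': array([ 2.23034476e-03, -5.89093745e+01,  6.43705856e-01, -2.91706413e+01,
       -5.37036604e-02,  1.44097165e-02,  5.65248354e-05]), 'ee_pos': array([0.23911497, 0.57698816, 0.24387554]), 'eef_rot': array([-3.14009765e+00,  1.09252689e-04,  2.74878193e+00]), 'ft_force': array([-0.56941324, -1.03825886,  0.80733061]), 'moment': array([ 3.85138273e-05, -2.93431451e-02, -1.27022123e-02]), 'opening': 0.08783875053485839} 0.022
```

View pics/scene0.png

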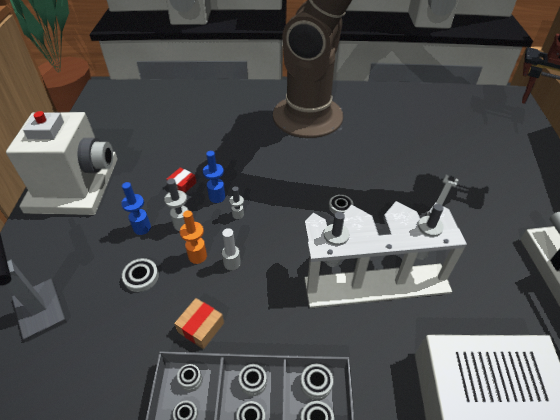

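View pics/top0.png

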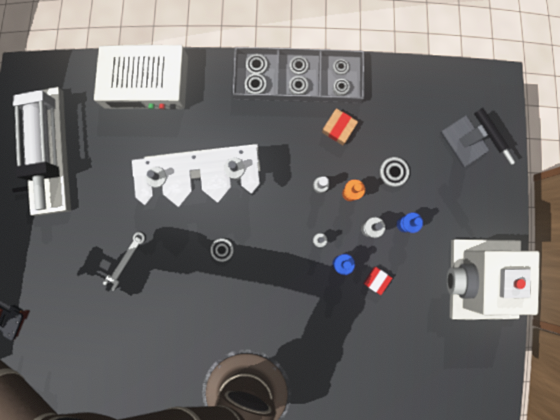

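Run:
```python
import cv2
s=cv2.imread('pics/scene0.png');t=cv2.imread('pics/top0.png')
cv2.imwrite('pics/c1.png',cv2.resize(s[145:285,110:260],None,fx=4,fy=4,interpolation=2))
cv2.imwrite('pics/c2.png',cv2.resize(s[165:310,295:475],None,fx=4,fy=4,interpolation=2))
cv2.imwrite('pics/c3.png',cv2.resize(t[140:300,80:270],None,fx=3.7,fy=3.7,interpolation=2))
cv2.imwrite('pics/c4.png',cv2.resize(t[170:300,300:440],None,fx=4,fy=4,interpolation=2))
```

```text
(no output)
```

View pics/c1.png

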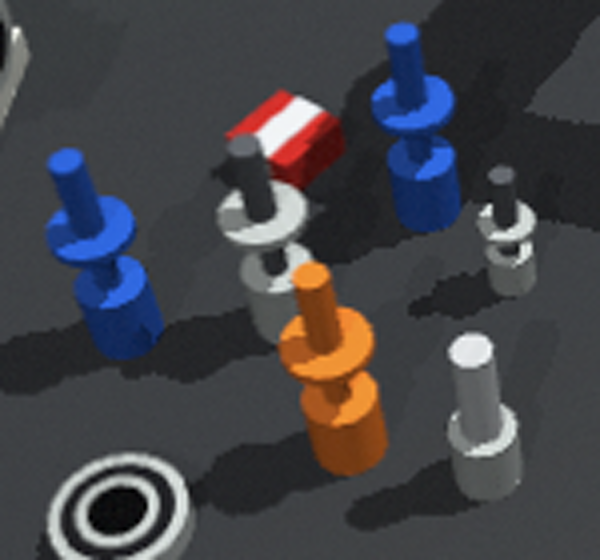

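View pics/c2.png

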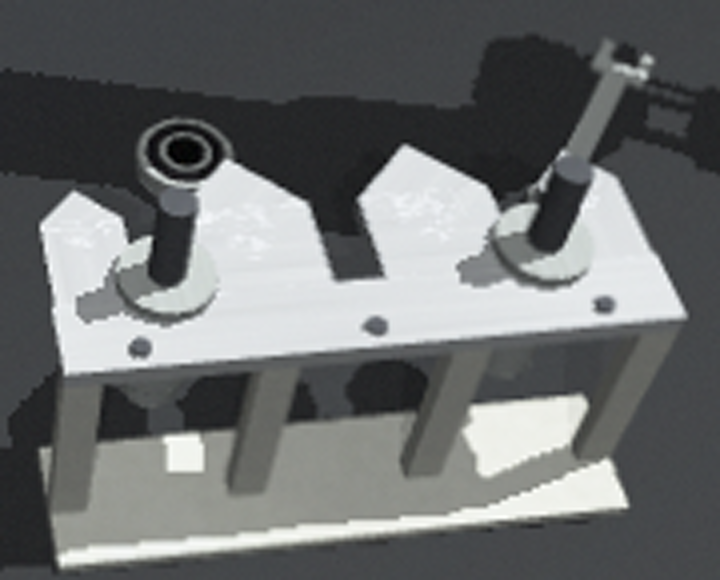

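View pics/c3.png

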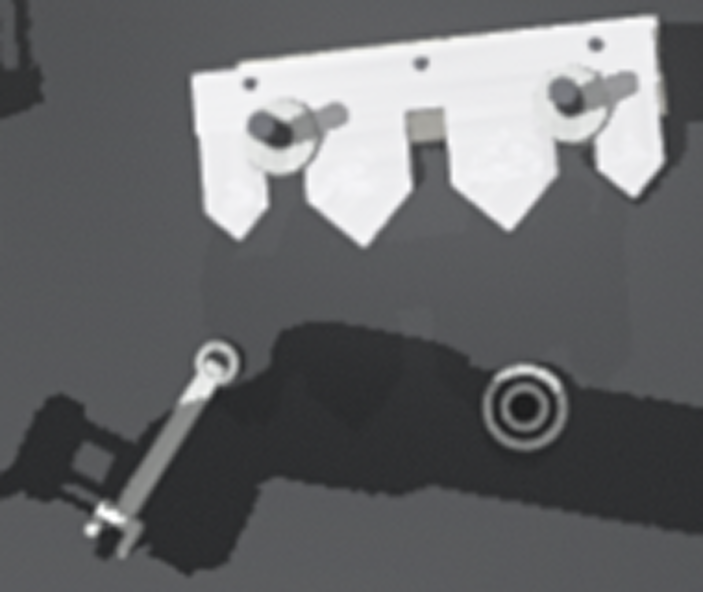

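View pics/c4.png

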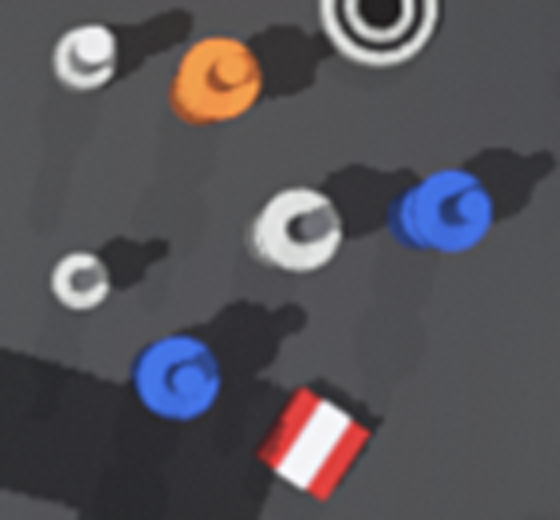

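```bash
cat >> h.py <<'E'
def tri(pt,ps):
    o1,v1=ray('top',pt);o2,v2=ray('scene',ps);v1=v1/np.linalg.norm(v1);v2=v2/np.linalg.norm(v2)
    A=np.c_[v1,-v2];s=np.linalg.lstsq(A,o2-o1,rcond=None)[0];a=o1+s[0]*v1;b=o2+s[1]*v2
    return (a+b)/2, np.linalg.norm(a-b)
E
python3 - <<'E'
from h import *
C=lambda x,y:(x/4+110-.375,y/4+145-.375)
S=lambda x,y:(x/4+295-.375,y/4+165-.375)
T=lambda x,y:(x/3.7+80-.36,y/3.7+140-.36)
U=lambda x,y:(x/4+300-.375,y/4+170-.375)
def p(n,v): print(n,np.round(v,4))
p('collar top',onz('top',U(298,230),.098)); p('collar sc',onz('scene',C(263,209),.098))
p('stemtop top',onz('top',U(321,220),.153)); p('stemtop sc',onz('scene',C(244,147),.153))
print('tri stem',tri(U(321,220),C(244,147)))
for n,a,b in [('tooth2',T(364,247),S(232,160)),('tooth3',T(508,232),None),('tooth1',T(238,241),None),('tooth4',T(634,199),None),
 ('backL',T(192,74),S(687,318)),('backR',T(656,15),S(65,375)),('hA stem',T(262,125),S(573,168)),('hB stem',T(567,95),S(178,205)),
 ('slot inL',T(405,112),S(384,275)),('slot inR',T(443,108),S(335,280)),('slot outL',T(411,187),S(358,203)),('slot outR',T(451,184),S(306,203)),('screwM',T(421,64),S(375,326)),('screwL',T(250,84),S(604,304)),('screwR',T(596,45),S(140,347))]:
    p(n+' top',onz('top',a,.203 if 'stem' in n else .14))
    if b: p(n+' sc ',onz('scene',b,.203 if 'stem' in n else .14)); print('    tri',*[np.round(x,4) for x in tri(a,b)])
print('wrench',tri(T(108,525),S(625,60)),tri(T(217,362),S(545,190)))
print('ring',tri(T(525,408),S(183,152)))
E
```

```text
collar top [ 0.4637 -0.324   0.098 ]
collar sc [ 0.4628 -0.325   0.098 ]
stemtop top [ 0.4678 -0.3284  0.153 ]
stemtop sc [ 0.4668 -0.3251  0.153 ]
tri stem (array([ 0.46741405, -0.32660231,  0.15361589]), np.float64(0.003346340383315708))
tooth2 top [0.5004 0.1761 0.14  ]
tooth2 sc  [0.5155 0.0802 0.14  ]
    tri [0.4998 0.1299 0.1317] 0.0938
tooth3 top [0.5132 0.078  0.14  ]
tooth1 top [0.5021 0.264  0.14  ]
tooth4 top [ 0.5378 -0.0066  0.14  ]
backL top [0.617  0.3029 0.14  ]
backL sc  [0.6179 0.3031 0.14  ]
    tri [0.6172 0.3034 0.1392] 0.0004
backR top [ 0.6644 -0.0175  0.14  ]
backR sc  [ 0.6601 -0.0139  0.14  ]
    tri [ 0.6635 -0.016   0.1447] 0.0035
hA stem top [0.5737 0.2348 0.203 ]
hA stem sc  [0.5742 0.236  0.203 ]
    tri [0.5739 0.2355 0.2026] 0.0012
hB stem top [0.5977 0.0352 0.203 ]
hB stem sc  [0.6036 0.0382 0.203 ]
    tri [0.5987 0.0374 0.1974] 0.0033
slot inL top [0.5935 0.1519 0.14  ]
slot inL sc  [0.5935 0.1515 0.14  ]
    tri [0.5934 0.1517 0.1399] 0.0003
slot inR top [0.5968 0.1258 0.14  ]
slot inR sc  [0.5974 0.1258 0.14  ]
    tri [0.5969 0.126  0.1393] 0.0
slot outL top [0.5421 0.1455 0.14  ]
slot outL sc  [0.5447 0.1447 0.14  ]
    tri [0.5424 0.1458 0.1373] 0.0004
slot outR top [0.5448 0.1181 0.14  ]
slot outR sc  [0.5455 0.1169 0.14  ]
    tri [0.5448 0.1177 0.1393] 0.0011
screwM top [0.6269 0.1424 0.14  ]
screwM sc  [0.6264 0.1422 0.14  ]
    tri [0.6268 0.1422 0.1404] 0.0002
screwL top [0.6107 0.2612 0.14  ]
screwL sc  [0.6098 0.2621 0.14  ]
    tri [0.6106 0.2612 0.1411] 0.0006
screwR top [0.6426 0.0228 0.14  ]
screwR sc  [0.6423 0.0236 0.14  ]
    tri [0.6426 0.0231 0.1404] 0.0009
wrench (array([0.29443301, 0.39012018, 0.00976645]), np.float64(0.002911212803513348)) (array([0.42007564, 0.30751696, 0.0142997 ]), np.float64(0.004708930186161668))
ring (array([0.39403302, 0.07610848, 0.01475605]), np.float64(0.000697632117856759))
```

Candidates:
- **Large steel arbor:** scene (177,203), top (374,227). It is grey with a collar matching the blue and orange ones in size, so this is my choice, and the crop confirms it.
- **Small steel arbor:** scene (236,202).
- **Plug gauge:** scene (231,250), no collar.
- **Blue:** scene (135,208) and (213,178).
- **Orange:** scene (193,238).

Measurements:
- **Arbor:** about (0.465, -0.326). Its stem top triangulates to z = 0.154, against 0.153 expected.
- **Free slot:** the middle one, home about (0.5865, 0.137), pointing about 7.5°. The screws triangulate to z = 0.140.

I'll turn the jaws to 7.5° and keep them there throughout.

>>> carry_out(
  plan=[
    [[0, 0, -6, 0.022, -0.042, 0.01, 0.6], [0, 0, -12, 0.044, -0.084, 0.02, 0.6], [0, 0, -18, 0.066, -0.126, 0.03, 0.6], [0, 0, -24, 0.088, -0.168, 0.04, 0.6], [0, 0, -30, 0.11, -0.21, 0.05, 0.6], [0, 0, -36, 0.132, -0.252, 0.06, 0.6], [0, 0, -42, 0.154, -0.294, 0.07, 0.6], [0, 0, -48, 0.176, -0.336, 0.08, 0.6], [0, 0, -54, 0.198, -0.378, 0.085, 0.6], [0, 0, -60, 0.22, -0.42, 0.085, 0.6], [0, 0, -60, 0.226, -0.468, 0.085, 0.6], [0, 0, -60, 0.226, -0.516, 0.085, 0.6], [0, 0, -60, 0.226, -0.564, 0.085, 0.6], [0, 0, -60, 0.226, -0.612, 0.085, 0.6], [0, 0, -60, 0.226, -0.66, 0.085, 0.6], [0, 0, -60, 0.226, -0.708, 0.085, 0.6], [0, 0, -60, 0.226, -0.756, 0.085, 0.6], [0, 0, -60, 0.226, -0.804, 0.085, 0.6], [0, 0, -60, 0.226, -0.852, 0.085, 0.6], [0, 0, -60, 0.226, -0.89, 0.085, 0.6]],
  ],
)

```text
time_s: 2.1
ee_pos: [0.4645, -0.3153, 0.3295]
eef_rot: [-3.141, 0.001, 1.7]
ft_force: [0.7, -0.7, -0.1]
opening: 0.0533
```

>>> carry_out(
  plan=[
    [[0, 0, 0, 0, -0.013, -0.03, 0.6], [0, 0, 0, 0, -0.013, -0.06, 0.6], [0, 0, 0, 0, -0.013, -0.09, 0.6], [0, 0, 0, 0, -0.013, -0.12, 0.6], [0, 0, 0, 0, -0.013, -0.14, 0.6], [0, 0, 0, 0, -0.013, -0.14, 0.6], [0, 0, 0, 0, -0.013, -0.14, 0.6]],
  ],
)

```text
time_s: 2.8
ee_pos: [0.4652, -0.3257, 0.1899]
eef_rot: [-3.141, -0.0, 1.701]
ft_force: [-0.6, -0.2, 0.2]
opening: 0.0528
```

Run:
```python
from h import *
s=snap('scene','s1.png');t=snap('top','t1.png')
print(status.read_state()['ee_pos'],proj('scene',[[.465,-.326,.153],[.465,-.326,.175]]))
a=cv2.resize(s[100:240,110:260],None,fx=2.6,fy=2.6,interpolation=2);b=cv2.resize(t[160:300,300:450],None,fx=2.6,fy=2.6,interpolation=2)
cv2.imwrite('pics/c5.png',np.hstack([a,b])[:,:,::-1])
```

```text
[ 0.46577066 -0.32610999  0.19090823] [[170.38798915 180.8017624 ]
 [168.54093951 173.70094347]]
```

View pics/c5.png

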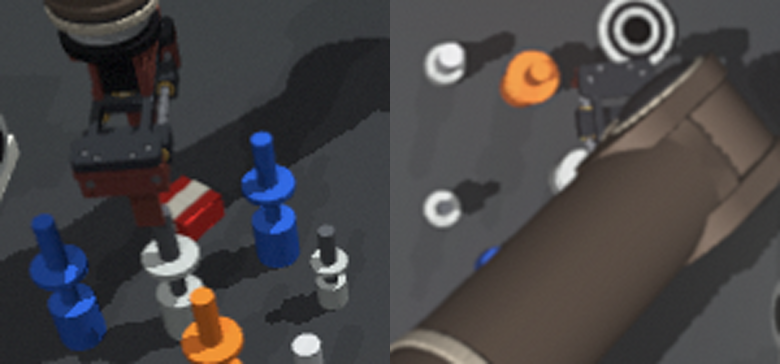

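Run:
```python
from h import *
for d in (.027,.04):
  for w in(-.01,.01):
    print((proj('scene',[[.4655+d*.991-w*.13,-.326+d*.13+w*.991,.169]])-[110,100])*2.6)
```

```text
[[139.4511224 220.1594944]]
[[163.22104443 218.32668667]]
[[138.31706104 231.12626789]]
[[162.30635138 229.27164193]]
```

>>> carry_out(
  plan=[
    [[0, 0, 0, 0, 0, -0.02, 0.6], [0, 0, 0, 0, 0, -0.04, 0.6], [0, 0, 0, 0, 0, -0.055, 0.6], [0, 0, 0, 0, 0, -0.06, 0.6], [0, 0, 0, 0, 0, -0.06, 0.6], [0, 0, 0, 0, 0, -0.06, 0.6], [0, 0, 0, 0, 0, -0.06, 0.1], [0, 0, 0, 0, 0, -0.06, 0.1], [0, 0, 0, 0, 0, -0.06, 0.1], [0, 0, 0, 0, 0, -0.06, 0.1], [0, 0, 0, 0, 0, -0.06, 0.1], [0, 0, 0, 0, 0, -0.06, 0.1], [0, 0, 0, 0, 0, -0.06, 0.1]],
  ],
)

```text
time_s: 4.2
ee_pos: [0.4651, -0.3257, 0.1297]
eef_rot: [-3.141, -0.0, 1.701]
ft_force: [-1.3, -0.4, 2.3]
opening: 0.0197
```

Run:
```python
from h import *
s=snap('scene','s2.png');print(status.read_state())
cv2.imwrite('pics/c6.png',cv2.resize(s[100:240,110:260],None,fx=4,fy=4,interpolation=2)[:,:,::-1])
```

```text
{'time_s': 4.25, 'joint_pos': array([ 0.02647232,  0.51278041,  0.67696987,  1.88949795, -0.40961553,
        0.88129408,  1.03756263]), 'qvel': array([-4.05062390e-04,  1.86427603e-04,  1.25965289e-04,  3.39717260e-06,
        1.47694048e-03, -2.51185563e-04, -3.55709900e-04]), 'tau': array([-3.61398859e-01, -4.99863911e+01,  9.51658040e+00, -2.27189559e+01,
       -2.99539324e-01, -3.19249900e-01, -5.03184987e-03]), 'ee_pos': array([ 0.46511413, -0.32570686,  0.12976335]), 'eef_rot': array([-3.14151174e+00, -5.53597294e-06,  1.70145793e+00]), 'ft_force': array([-0.51135146, -0.10909564,  3.46046795]), 'moment': array([ 0.03890966,  0.39461033, -0.02282358]), 'opening': 0.019581877835686188}
```

View pics/c6.png

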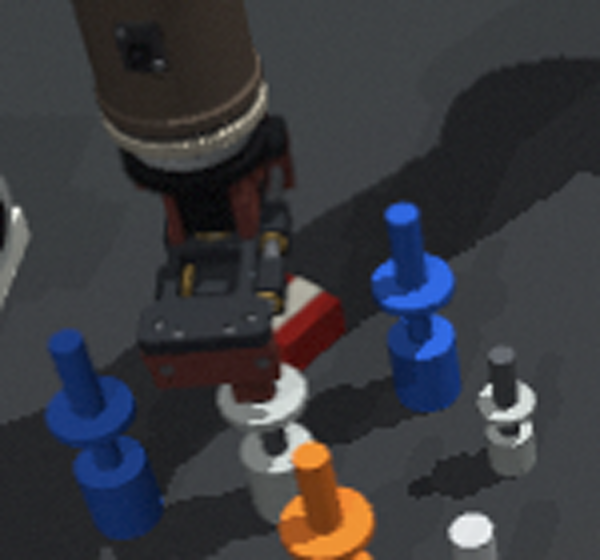

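The jaws stopped at 19.6 mm on the 20 mm stem. Next I'll lift.

>>> carry_out(
  plan=[
    [[0, 0, 0, 0, 0, 0.01, 0.1], [0, 0, 0, 0, 0, 0.03, 0.1], [0, 0, 0, 0, 0, 0.055, 0.1], [0, 0, 0, 0, 0, 0.085, 0.1], [0, 0, 0, 0, 0, 0.115, 0.1], [0, 0, 0, 0, 0, 0.145, 0.1], [0, 0, 0, 0, 0, 0.17, 0.1], [0, 0, 0, 0, 0, 0.19, 0.1], [0, 0, 0, 0, 0, 0.2, 0.1], [0, 0, 0, 0, 0, 0.2, 0.1], [0, 0, 0, 0, 0, 0.2, 0.1], [0, 0, 0, 0, 0, 0.2, 0.1]],
  ],
)

```text
time_s: 5.45
ee_pos: [0.4648, -0.3251, 0.3284]
eef_rot: [-3.14, -0.001, 1.702]
ft_force: [-0.2, 0.6, -4.1]
opening: 0.0198
```

Run:
```python
from h import *
s=snap('scene','s3.png');print(status.read_state()['ft_force'])
cv2.imwrite('pics/c7.png',cv2.resize(s[40:240,60:260],None,fx=3,fy=3,interpolation=2)[:,:,::-1])
```

```text
[ 0.19517249  0.4419882  -4.76006586]
```

View pics/c7.png

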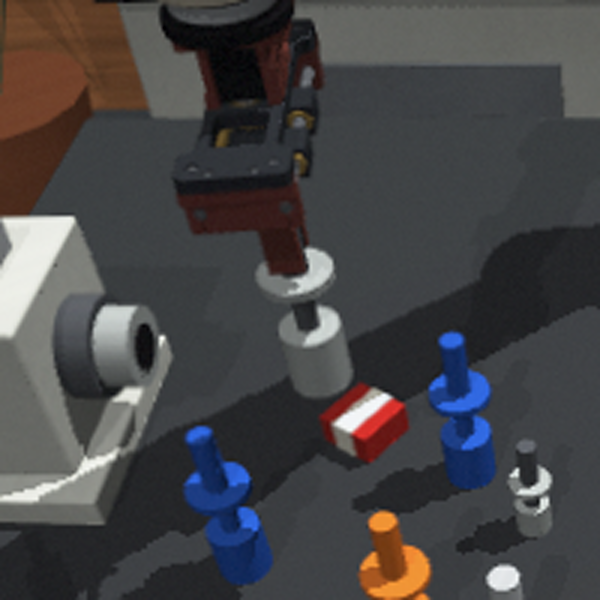

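>>> carry_out(
  plan=[
    [[0, 0, 0, 0, 0.015, 0, 0.1], [0, 0, 0, 0, 0.045, 0, 0.1], [0, 0, 0, 0, 0.085, 0, 0.1], [0, 0, 0, 0, 0.128, 0, 0.1], [0, 0, 0, 0, 0.171, 0, 0.1], [0, 0, 0, 0, 0.214, 0, 0.1], [0, 0, 0, 0, 0.257, 0, 0.1], [0, 0, 0, -0.001, 0.3, 0, 0.1], [0, 0, 0, -0.002, 0.343, 0, 0.1], [0, 0, 0, -0.003, 0.383, 0, 0.1], [0, 0, 0, -0.004, 0.415, 0, 0.1], [0, 0, 0, -0.005, 0.435, 0, 0.1], [0, 0, 0, -0.005, 0.446, 0, 0.1], [0, 0, 0, -0.005, 0.446, 0, 0.1], [0, 0, 0, -0.005, 0.446, 0, 0.1]],
  ],
)

```text
time_s: 7.0
ee_pos: [0.4603, 0.1191, 0.3294]
eef_rot: [-3.141, 0.001, 1.7]
ft_force: [-0.8, -0.8, -4.0]
opening: 0.0198
```

>>> carry_out(
  plan=[
    [[0, 0, 0, 0, 0, -0.015, 0.1], [0, 0, 0, 0, 0, -0.045, 0.1], [0, 0, 0, 0, 0, -0.075, 0.1], [0, 0, 0, 0, 0, -0.105, 0.1], [0, 0, 0, 0, 0, -0.125, 0.1], [0, 0, 0, 0, 0, -0.138, 0.1], [0, 0, 0, 0, 0, -0.138, 0.1], [0, 0, 0, 0, 0, -0.138, 0.1], [0, 0, 0, 0, 0, -0.138, 0.1]],
  ],
)

```text
time_s: 7.9
ee_pos: [0.461, 0.1199, 0.1926]
eef_rot: [3.14, -0.0, 1.701]
ft_force: [-0.2, -0.3, -5.1]
opening: 0.0196
```

Run:
```python
from h import *
s=snap('scene','s4.png');t=snap('top','t4.png');print(status.read_state()['ee_pos'],status.read_state()['ft_force'])
cv2.imwrite('pics/c8.png',cv2.resize(s[130:310,290:480],None,fx=3.2,fy=3.2,interpolation=2)[:,:,::-1])
cv2.imwrite('pics/c9.png',cv2.resize(t[130:300,80:290],None,fx=3.2,fy=3.2,interpolation=2)[:,:,::-1])
```

```text
[0.46082951 0.12031739 0.19256551] [ 0.22315313 -0.37264025 -4.5676397 ]
```

View pics/c8.png

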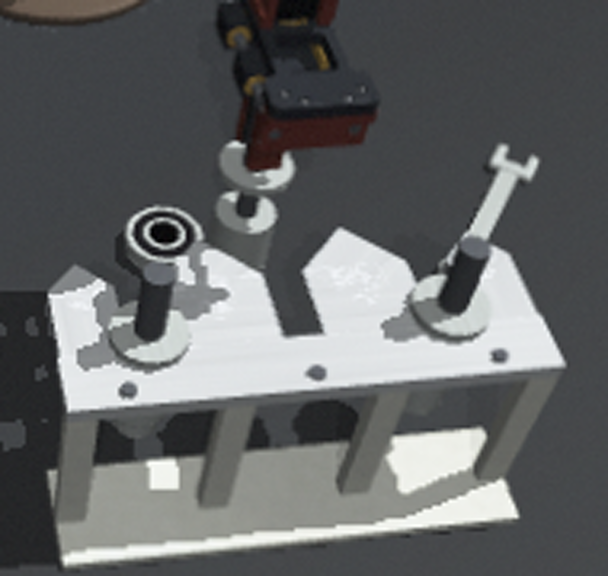

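View pics/c9.png

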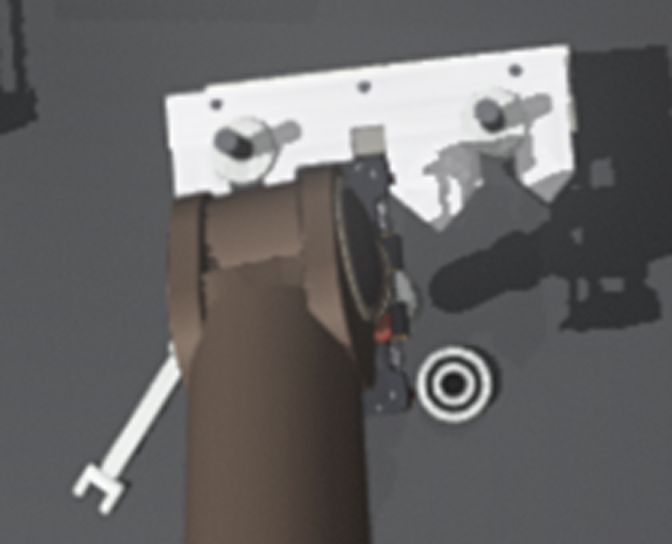

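View pics/s4.png

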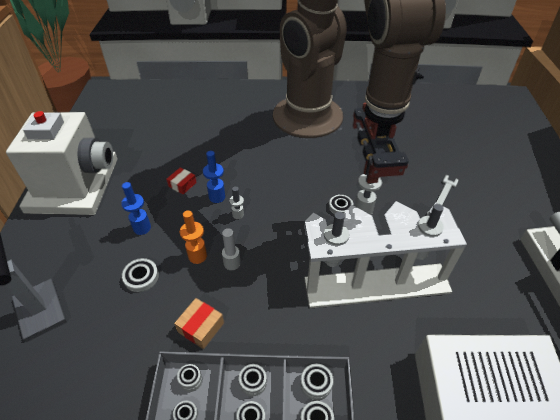

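Run:
```python
from h import *
S=lambda x,y:(x/3.2+290-.34,y/3.2+130-.34)
print(onz('scene',S(257,163.5),.161), onz('scene',S(246,214),.113))
```

```text
[0.46188745 0.12074563 0.161     ] [0.46453821 0.12022546 0.113     ]
```

>>> carry_out(
  plan=[
    [[0, 0, 0, 0.01, 0.0014, 0, 0.1], [0, 0, 0, 0.025, 0.0034, 0, 0.1], [0, 0, 0, 0.04, 0.0054, 0, 0.1], [0, 0, 0, 0.053, 0.0072, 0, 0.1], [0, 0, 0, 0.06, 0.0081, 0, 0.1], [0, 0, 0, 0.065, 0.0088, 0, 0.1], [0, 0, 0, 0.065, 0.0088, 0, 0.1], [0, 0, 0, 0.065, 0.0088, 0, 0.1]],
  ],
)

```text
time_s: 8.8
ee_pos: [0.5248, 0.129, 0.1915]
eef_rot: [-3.141, 0.0, 1.701]
ft_force: [-0.1, -0.6, -4.0]
opening: 0.0197
```

Run:
```python
from h import *
s=snap('scene','s5.png');print(status.read_state()['ee_pos'],status.read_state()['ft_force'])
cv2.imwrite('pics/c10.png',cv2.resize(s[150:290,320:460],None,fx=4,fy=4,interpolation=2)[:,:,::-1])
```

```text
[0.52474221 0.12908678 0.19157357] [ 0.24600604  0.19121984 -5.04837546]
```

View pics/c10.png

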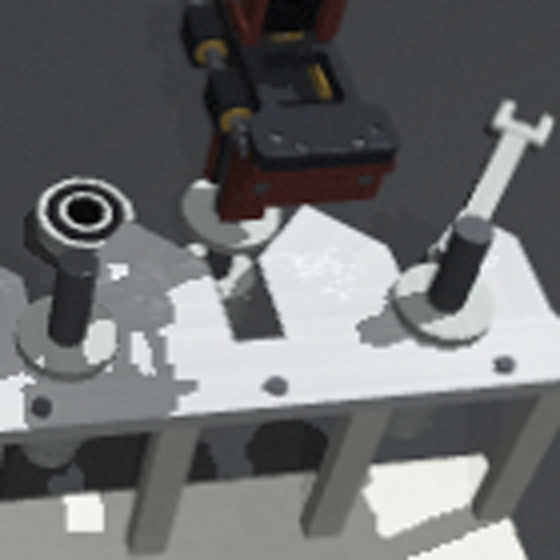

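The arbor's measured centre (0.462, 0.121) agrees with the TCP, and its neck is in the mouth clear of the teeth. I'll go on in.

>>> carry_out(
  plan=[
    [[0, 0, 0, 0.008, 0.001, 0, 0.1], [0, 0, 0, 0.018, 0.0024, 0, 0.1], [0, 0, 0, 0.028, 0.0037, 0, 0.1], [0, 0, 0, 0.038, 0.005, 0, 0.1], [0, 0, 0, 0.046, 0.006, 0, 0.1], [0, 0, 0, 0.052, 0.0068, 0, 0.1], [0, 0, 0, 0.056, 0.0074, 0, 0.1], [0, 0, 0, 0.059, 0.0078, 0, 0.1], [0, 0, 0, 0.061, 0.008, 0, 0.1], [0, 0, 0, 0.061, 0.008, 0, 0.1], [0, 0, 0, 0.061, 0.008, 0, 0.1]],
  ],
)

```text
time_s: 9.95
ee_pos: [0.586, 0.1372, 0.1917]
eef_rot: [-3.141, -0.0, 1.702]
ft_force: [-0.3, 0.9, -4.2]
opening: 0.0196
```

Run:
```python
from h import *
s=snap('scene','s6.png');print(status.read_state()['ee_pos'],status.read_state()['ft_force'])
cv2.imwrite('pics/c11.png',cv2.resize(s[150:290,320:460],None,fx=4,fy=4,interpolation=2)[:,:,::-1])
```

```text
[0.58600573 0.13718479 0.19167118] [ 0.89302997 -0.01871594 -4.2374009 ]
```

View pics/c11.png

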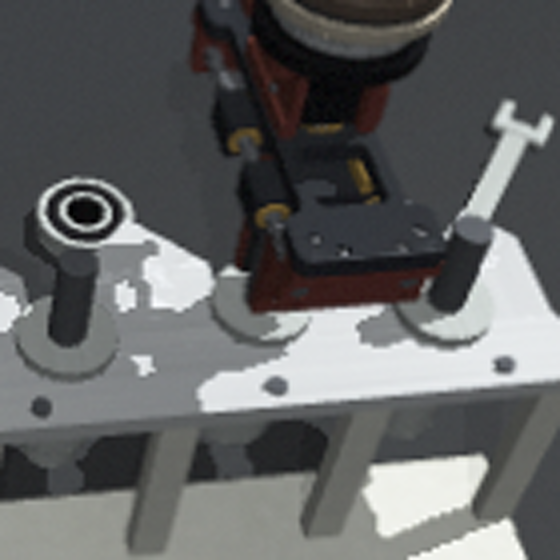

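>>> carry_out(
  plan=[
    [[0, 0, 0, 0.001, 0.0001, 0, 0.1], [0, 0, 0, 0.002, 0.0003, 0, 0.1], [0, 0, 0, 0.002, 0.0003, 0, 0.1]],
  ],
)

```text
time_s: 10.3
ee_pos: [0.5883, 0.1375, 0.1917]
eef_rot: [3.141, -0.0, 1.702]
ft_force: [-0.5, -0.1, -4.1]
opening: 0.0197
```

>>> carry_out(
  plan=[
    [[0, 0, 0, 0.001, 0.0001, 0, 0.1], [0, 0, 0, 0.0015, 0.0002, 0, 0.1], [0, 0, 0, 0.0015, 0.0002, 0, 0.1]],
  ],
)

```text
time_s: 10.6
ee_pos: [0.5891, 0.1376, 0.1915]
eef_rot: [-3.14, -0.0, 1.702]
ft_force: [-4.2, -1.2, -0.6]
opening: 0.02
```

That is light contact with the inner end (4 N). I'll back off 1 mm and lower.

>>> carry_out(
  plan=[
    [[0, 0, 0, -0.0012, -0.0002, 0, 0.1], [0, 0, 0, -0.0012, -0.0002, -0.003, 0.1], [0, 0, 0, -0.0012, -0.0002, -0.006, 0.1], [0, 0, 0, -0.0012, -0.0002, -0.009, 0.1], [0, 0, 0, -0.0012, -0.0002, -0.0105, 0.1], [0, 0, 0, -0.0012, -0.0002, -0.0115, 0.1], [0, 0, 0, -0.0012, -0.0002, -0.0115, 0.1]],
  ],
)

```text
time_s: 11.3
ee_pos: [0.5886, 0.1375, 0.18]
eef_rot: [3.142, 0.0, 1.702]
ft_force: [0.3, -1.1, -4.0]
opening: 0.0195
```

>>> carry_out(
  plan=[
    [[0, 0, 0, 0, 0, -0.0007, 0.1], [0, 0, 0, 0, 0, -0.0012, 0.1], [0, 0, 0, 0, 0, -0.0012, 0.1]],
  ],
)

```text
time_s: 11.6
ee_pos: [0.5887, 0.1375, 0.1798]
eef_rot: [3.141, -0.0, 1.702]
ft_force: [-3.6, 0.6, 4.1]
opening: 0.0199
```

Run:
```python
from h import *
s=snap('scene','s7.png')
cv2.imwrite('pics/c12.png',cv2.resize(s[150:310,300:480],None,fx=3.5,fy=3.5,interpolation=2)[:,:,::-1])
```

```text
(no output)
```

View pics/c12.png

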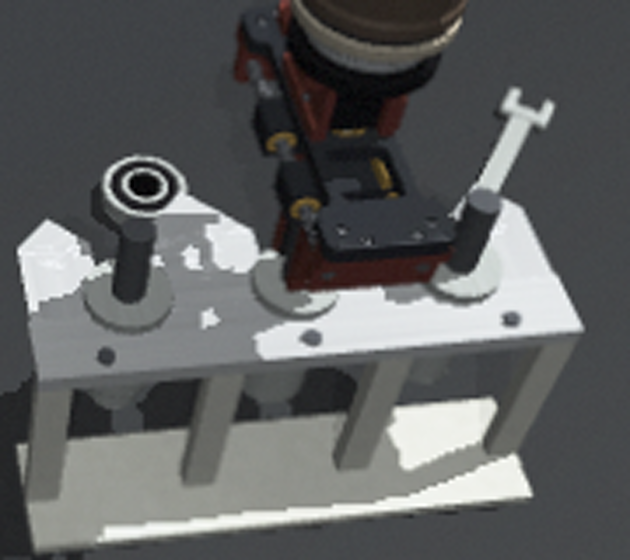

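The collar is flat on the plate and the arbor's body hangs below it. Both hung arbors still stand. I'll release and rise.

>>> carry_out(
  plan=[
    [[0, 0, 0, 0, 0, 0.0006, 0.12], [0, 0, 0, 0, 0, 0.0006, 0.26], [0, 0, 0, 0, 0, 0.0006, 0.3], [0, 0, 0, 0, 0, 0.0006, 0.4], [0, 0, 0, 0, 0, 0.0006, 0.5], [0, 0, 0, 0, 0, 0.0006, 0.6], [0, 0, 0, 0, 0, 0.0006, 0.6], [0, 0, 0, 0, 0, 0.0006, 0.6], [0, 0, 0, 0, 0, 0.0006, 0.6]],
  ],
)

```text
time_s: 12.55
ee_pos: [0.5886, 0.1375, 0.1795]
eef_rot: [3.142, -0.0, 1.702]
ft_force: [-0.2, 0.5, 0.1]
opening: 0.0526
```

>>> carry_out(
  plan=[
    [[0, 0, 0, 0, 0, 0.01, 0.6], [0, 0, 0, 0, 0, 0.03, 0.6], [0, 0, 0, 0, 0, 0.06, 0.6], [0, 0, 0, 0, 0, 0.09, 0.6], [0, 0, 0, 0, 0, 0.12, 0.6], [0, 0, 0, -0.03, -0.02, 0.14, 0.6], [0, 0, 0, -0.06, -0.05, 0.15, 0.6], [0, 0, 0, -0.09, -0.09, 0.15, 0.6], [0, 0, 0, -0.11, -0.13, 0.15, 0.6], [0, 0, 0, -0.12, -0.17, 0.15, 0.6], [0, 0, 0, -0.12, -0.21, 0.15, 0.6], [0, 0, 0, -0.12, -0.25, 0.15, 0.6], [0, 0, 0, -0.12, -0.29, 0.15, 0.6], [0, 0, 0, -0.12, -0.32, 0.15, 0.6], [0, 0, 0, -0.12, -0.32, 0.15, 0.6], [0, 0, 0, -0.12, -0.32, 0.15, 0.6]],
  ],
)

```text
time_s: 14.15
ee_pos: [0.4684, -0.1829, 0.33]
eef_rot: [3.141, -0.0, 1.7]
ft_force: [-0.2, 0.2, -0.2]
opening: 0.0526
```

Run:
```python
from h import *
s=snap('scene','s8.png');t=snap('top','t8.png');print(status.read_state()['ee_pos'],status.read_state()['ft_force'])
a=cv2.resize(s[165:310,295:475],None,fx=4,fy=4,interpolation=2);b=cv2.resize(t[140:300,80:270],None,fx=3.7,fy=3.7,interpolation=2)
cv2.imwrite('pics/c13.png',a[:,:,::-1]);cv2.imwrite('pics/c14.png',b[:,:,::-1])
```

```text
[ 0.46874071 -0.1813718   0.32975186] [ 0.32655342 -0.44565154  0.35602634]
```

View pics/c13.png

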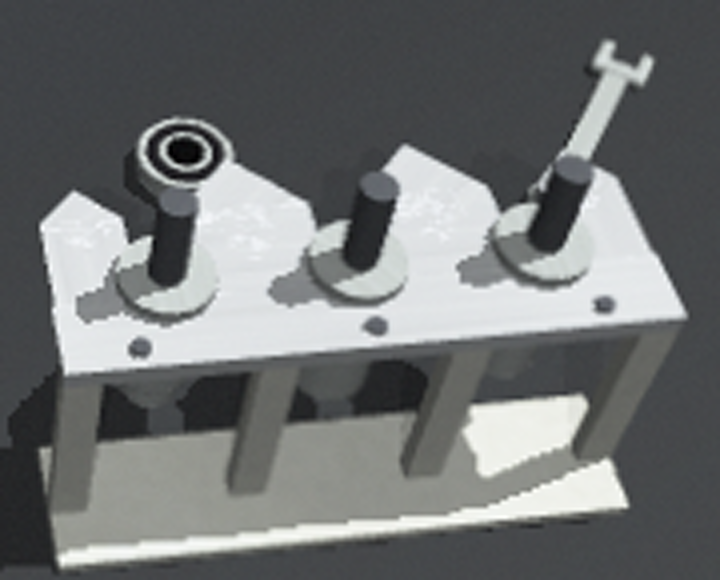

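View pics/c14.png

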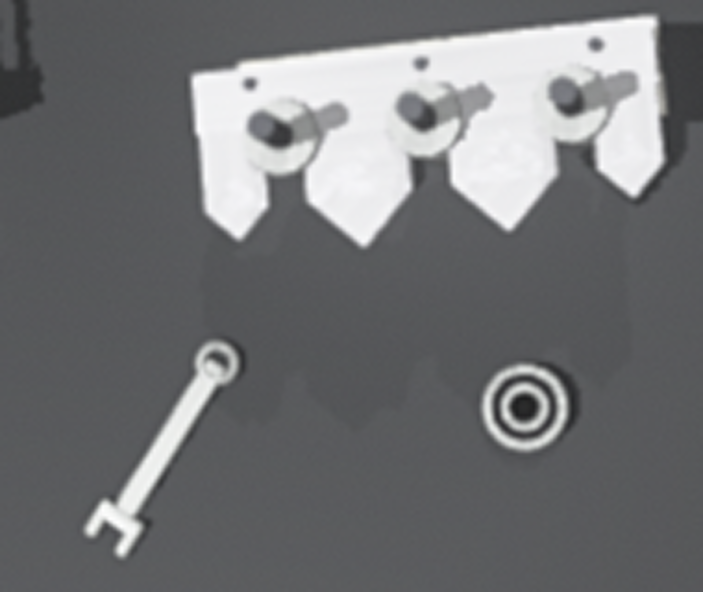

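The three arbors hang in one straight row. The new stem's top is at top-crop pixel (411,107), and the midpoint of its neighbours is (414,110). Both neighbours' pixels are unchanged and the arm is clear, so I'm handing it in.

```bash
python3 -c "
from bench import workorder;print(workorder.job_done())"
```

```text
the job is handed in; nothing more can be done
None
```

The large steel arbor now hangs upright by its collar in the middle slot, and I handed the job in at about 14 s. I slid its neck in to the slot's inner end (a light touch of about 4 N), backed off about 1 mm, set the collar down on the plate, released it and moved the arm clear.

In the last pictures from both cameras it stands in line with the two hung arbors, about 3 crop pixels (roughly 2 mm) from their midpoint. Those two and the other items around the rack had not moved. After release the wrist force was about zero.

No check failed. The largest disagreement was about 3 mm between the two views, on the arbor's stem top and on one hung stem. The wrist force readings after each move stayed below about 6 N. One check was invalid: I paired different teeth across the two views when triangulating a tooth tip, so I did not use that point.

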